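Put the multimeter to rest after a component test

TASK

The component test is finished. Turn the multimeter's dial all the way back to OFF, pull the plug-in test adapter straight out of the meter's jacks without levering it sideways, and lay it down gently in the accessory tray. Leave the cells, the tape and the screwdriver where they are.

Things in the scene. Friction and masses are not known exactly. Their poses are not given: they have to be found in the camera images.
- meter: multimeter 200 x 95 x 42 mm in a blue holster, clamped in a steel stand screwed to the bench; it does not move. Origin on the bench under its middle, axes upright: z up, x towards the display end, y to the meter's left. Its face slopes: it rises 30 degrees along +x, and its outward normal is (-0.5, 0, 0.866) in this frame. Highest point 145 mm above the bench
- jacks (a point): point on the sloping face, middle of the row of four jacks (19 mm apart along y). Axes: x up the face towards dial and display, y to the meter's left, z straight out of the face, 30 degrees from vertical, leaning to the operator. The face runs x -24 to +176 mm, y -47 to +47 mm; four clips at x 40 and 152 mm stand 2 mm proud at its side edges
- dial_grip (a point): on the dial's axis, 83 mm up the face from jacks, 12.8 mm out from the face, halfway up the grip bar. Turns with the dial: z along the axis, out of the face; y along the bar to its end with the white pointer line. Dial: disc 44 mm across, 5 mm high, with a bar on it 43 mm long, 10 mm wide, 15 mm high (top 20 mm out from the face)
- dial (a joint): angle of the dial, rad: 0 at OFF, its anticlockwise end stop, where the pointer points to the meter's left (y of jacks) at the one long white tick; grows clockwise as seen looking onto the face. Starts between 0.7 and 1.4; about 0.04 N m of friction; stays where it is left
- adapter: black plug-in test adapter with a grey socket panel on top, 50 to 100 g. Block 24 mm (x, up the face) x 72 mm (y, along the jacks) x 28 mm (z, out of the face). Origin at the middle of its underside, which starts flush on the face at point jacks with the same axes. 49 mm free to the dial's disc, open on the near side
- plug_tips (a point): on the adapter, between the tips of its four banana plugs, 18 mm below its underside. The plugs, up to 8 mm thick, stand in a row along y, 19 mm apart. Contact springs in the jacks hold them: about 10 to 18 N along the adapter's +z frees it, greatest in the first 4 mm; from 5 to 11 mm out they push it off with up to 10 N; the plugs are clear of the face after 18 mm
- tray: open steel accessory tray, 150 mm (x) x 190 mm (y) outside, 35 mm high, walls 4 mm, empty, fixed to the bench. Origin under its middle on the bench, z up
- tray_in (a point): middle of the tray's inner floor, 4 mm above the bench
- cells: two pink round cells joined side by side, 65 x 37 x 19 mm, lying on the bench; leave alone. Origin under its middle
- tape: roll of black insulating tape lying flat, 68 mm across, 19 mm high; leave alone. Origin under its middle
- screwdriver: screwdriver with a yellow handle, 160 mm long, 26 mm high, lying on the bench; leave alone. Origin under its middle
There are look-alikes about, which are no part of the job. What is shaped like the adapter but brown is not meant.

How it is judged:
At the end, for the whole second after the job is handed in: The dial stands at OFF (within 0.12 rad of its stop) and the adapter lies inside the tray: its origin within 60 mm (tray x) and 80 mm (tray y) of the tray's middle and less than 36 mm above the bench, which any lying pose inside the walls meets; it touches the tray, is still and released (value of joint dial below 0.12 rad and x of adapter in the frame of tray_in between -0.06 and 0.06 m and y of adapter in the frame of tray_in between -0.08 and 0.08 m and height (world z) of adapter below 0.036 m and contact force between adapter and tray above 0.1 N and contact force between adapter and the fingers below 0.1 N and linear speed of adapter below 0.02 m/s).
It fails at once if the adapter is levered: more than 15 degrees off straight while its plugs are still in the jacks (origin less than 12 mm out from the face) (distance between adapter and jacks below 0.012 m and angle between the z axis of adapter and the z axis of jacks, either way round above 0.26 rad).
It fails at once if the adapter is let fall (faster than 1 m/s while not held, a drop of about 50 mm) (linear speed of adapter above 1 m/s and contact force between adapter and the fingers below 0.1 N).
It fails at once if the cells are moved more than 15 mm (distance of cells from where it was at the start of the episode above 0.015 m).
It fails at once if the tape is moved more than 15 mm (distance of tape from where it was at the start of the episode above 0.015 m).
It fails at once if the screwdriver is moved more than 15 mm (distance of screwdriver from where it was at the start of the episode above 0.015 m).
It also fails if it takes over 58 s, if anything falls off the work surface, if the arm or the gripper's body presses on something with over 40 N, if the wrist force passes 120 N, or if a joint passes its speed limit or range.

ROBOT

A 6-joint arm with a two-finger parallel gripper is mounted at the origin on the work surface. World frame = base frame: x ahead of the robot, y to its left, z up, the work surface at z = 0. Lengths are in m, angles in rad, forces in N, time in s.
With the tool pointing down it reaches from about 0.425 to 0.95 m from the base axis. Payload 3.5 kg.
Tool frame: the origin (TCP) lies midway between the tips of the shut fingers; the grasp point (between the pads) lies 19 mm behind it; z points along the fingers, y is the line along which they close (so a half turn about z gives the same grasp; the last joint's range is limited). The gripper opens to 85 mm and grips with 20 to 120 N. Pads are 22 mm wide; open, the fingers measure 114 mm over their backs; the gripper's body (76 mm by 85 mm) begins 54 mm behind the grasp point. The pads swing forward as they close: fully open they stand 13 mm farther back than shut.
Start: joints at [1.06, 0.286, 1.577, -0, 1.279, -0.15], TCP at [0.238, 0.632, 0.198] pointing down, gripper open.
Joint ranges: [-2.77, 2.77], [-0.9, 2.22], [0.21, 2.48], [-1.53, 4.67], [0.24, 2.81], [-2.84, 2.84]. Speed limits (rad/s): [2.79, 2.79, 3.14, 3.14, 3.14, 3.14].

INTERFACE

Orientations are given as a unit quaternion [x, y, z, w].
In Python, from plant import ctrl gives the robot as it stands. The module is installed in compiled form; this text tells all that it offers.
- The arm moves only by the shell command python3 -m inch 'ROWS' [FORCE]. ROWS is JSON, a list of rows, each a list of 5 numbers: the closure, from 0 (fully open) to 1 (shut), then the shift along the tool's x, y, z in m, then the turn about the tool's z in degrees. A call has 1 to 5 rows; each row is the pose to reach, as a shift and turn from the pose commanded when the call began, along the tool's axes at that moment; what a row does not reach only later rows make up. A row lasts 1/12 s, in which the tool goes at most 41.7 mm and 7.16 degrees, less where a joint would pass 70% of its speed; a pose out of reach is approached as far as the arm can. A call with a gripper value outside its range is refused whole. The fingers move at their own pace and stop on an object; FORCE is the grip in N (left out, the last holds). Time passes only in rows, so rows that repeat a pose let the fingers close. It gives the time, the measured TCP pose, the force, the opening and the grip force at its end, in the units of the state.
- ctrl.get_state(): the state, without advancing time (a new reading comes with each control period).
- ctrl.read_camera(name): name is "side" or "top" or "wrist"; returns a dict with "pixels" (400x640x3 uint8, red, green, blue), "depth" (400x640 float32, m along the optical axis (not along the pixel's ray), 0 where there is no reading), "fx", "fy", "cx", "cy" (pixels), "D" ([k1, k2, p1, p2, k3] as OpenCV has them; the pictures are not rectified), "xyz" and "rotation" of the camera in the world; the wrist camera has in their place "mount" (4x4, takes a point from camera to tool coordinates, whose origin is the TCP and whose axes are the flange's). Camera axes: x right, y down, z forward; pixel columns grow to the right and rows downward; lengths in m; the calibration is good to about 2 mm. A picture is of the moment at which its call begins: read the wrist's pose just before it.
- ctrl.sign_off(): hands the job in; it is judged then, once.
Trained networks look in a picture, given as the dict that the camera call returned (one of the last four; its "shot" number tells which), for a name from the list of things; names that differ only in an ending like _2 or _b are one class to them, and where a whole thing is asked for, a point or a joint stands for the part that bears it (a point fixed in the world has none). Each returns a list of dicts, best first, with "score" (0 to 1); they miss things now and then, are a little off and sometimes report something else, mostly with a low value. They report only what shows in the picture. A call takes as long as a camera call. They do not tell look-alikes from the thing itself.
- ctrl.spot_in(query, picture): "at" ([column, row] in pixels, amid what is visible of it).
- ctrl.tip_of(query, picture): "at" ([column, row] in pixels: a listed point, or the origin of a listed thing).
The state is a dict: "time": time; "qpos": joint angles; "dq": joint speeds; "joint_efforts": joint torques, N m; "eef_pos": TCP position; "tcp_rot": TCP orientation; "contact_force": force on the tool from outside, world axes, zero at the start; "wrist_torque": the same for the moment, N m; "opening": opening from 0.0 (shut) to 1.0 (fully open); "finger_force": force on a finger pad.
Only numpy, scipy, OpenCV 4.12 (cv2) and the standard library are available. Lean on these libraries where they do the work, as an engineer would, in place of code of your own. Each camera call takes 0.05 s, during which the arm holds its last target. There are 200 camera calls.

## Working session

There is one attempt and no reset: what is moved stays moved. The work goes in short steps, Python scripts to look and compute and a shell command to move; the robot and the scene stay as the last step left them, time stands still between calls to the robot, and variables do not carry over. Pictures are saved under pics/ and viewed, at most 10 in all, crops included, and the job is handed in when it is done.

```bash
mkdir -p pics
cat > h.py <<'E'
import numpy as np, cv2
from scipy.spatial.transform import Rotation as R
from plant import ctrl
def pose(c,st=None):
    if 'mount' in c:
        T=np.eye(4);T[:3,:3]=R.from_quat(st['tcp_rot']).as_matrix();T[:3,3]=st['eef_pos'];return T@np.array(c['mount'])
    T=np.eye(4);r=np.array(c['rotation']);T[:3,:3]=r if r.shape==(3,3) else R.from_quat(r).as_matrix();T[:3,3]=c['xyz'];return T
def shot(n):
    st=ctrl.get_state();c=ctrl.read_camera(n);return c,pose(c,st)
def K(c): return np.array([[c['fx'],0,c['cx']],[0,c['fy'],c['cy']],[0,0,1.]])
def ray(c,T,px):
    n=cv2.undistortPoints(np.array([[px]],float),K(c),np.array(c['D'],float))[0,0]
    return T[:3,3],T[:3,:3]@np.array([n[0],n[1],1.])
def world(c,T,px,r=2):
    u,v=int(round(px[0])),int(round(px[1]));d=c['depth'][max(0,v-r):v+r+1,max(0,u-r):u+r+1];d=d[d>0]
    if not len(d): return None
    o,k=ray(c,T,px);return o+k*np.median(d)
def proj(c,T,p):
    q=np.linalg.inv(T)@np.vstack([np.atleast_2d(p).T,np.ones(len(np.atleast_2d(p)))])
    return cv2.projectPoints(q[:3].T.copy(),np.zeros(3),np.zeros(3),K(c),np.array(c['D'],float))[0][:,0]
def save(c,n): cv2.imwrite('pics/'+n,np.ascontiguousarray(c['pixels'][:,:,::-1]))
np.set_printoptions(precision=4,suppress=True)
E
python3 - <<'E'
from h import *
print(ctrl.get_state())
for n in['top','side']:
    c,T=shot(n);save(c,n+'.png');print(n,T[:3],c['fx'],c['D'])
    for q in['meter','adapter','tray','dial','cells','tape','screwdriver']:
        print(q,[(np.round(d['at']),round(d['score'],2),world(c,T,d['at'])) for d in ctrl.spot_in(q,c)[:3]])
    for q in['jacks','dial_grip','adapter','plug_tips','tray_in','meter']:
        print('tip',q,[(np.round(d['at'],1),round(d['score'],2),world(c,T,d['at'])) for d in ctrl.tip_of(q,c)[:3]])
E
```

```text
{'time': 0.0, 'qpos': array([ 1.06  ,  0.2872,  1.5782,  0.    ,  1.2786, -0.15  ]), 'dq': array([ 0.0015,  0.0005, -0.0005,  0.    , -0.0015,  0.0005]), 'joint_efforts': array([ -0.0006, -40.5978, -29.2623,  -0.0001,   0.0058,   0.    ]), 'eef_pos': array([0.2379, 0.6309, 0.1964]), 'tcp_rot': array([ 0.1794,  0.9838, -0.0011, -0.0004]), 'contact_force': array([-0.5487, -0.3289,  0.9164]), 'wrist_torque': array([ 0.0092, -0.0031,  0.0284]), 'finger_force': 0.0, 'opening': 1.0020040110412438}
top [[ 0.0199 -0.9989  0.0435  0.5559]
 [-0.9998 -0.0197  0.0054 -0.0641]
 [-0.0045 -0.0436 -0.999   0.7516]] 381.78369464072415 [-0.0854  0.      0.      0.      0.    ]
meter [(array([387., 186.]), 0.64, array([ 0.6181, -0.1659,  0.1174])), (array([377., 175.]), 0.6, array([ 0.6386, -0.1493,  0.1091]))]
adapter [(array([391., 230.]), 0.91, array([ 0.5455, -0.178 ,  0.0842])), (array([460., 158.]), 0.83, array([ 0.6854, -0.3213,  0.0246])), (array([388., 289.]), 0.64, array([ 0.4316, -0.1843,  0.0238]))]
tray []
dial [(array([387., 184.]), 0.87, array([ 0.6232, -0.1669,  0.1108]))]
cells [(array
[... 1857 characters left out ...]
ay([ 0.5478, -0.1564,  0.0841]))]
tip dial_grip [(array([327.8, 154.4]), 0.69, array([ 0.6146, -0.1641,  0.1147]))]
tip adapter [(array([355.2, 186. ]), 0.96, array([ 0.541 , -0.1449,  0.0828])), (array([411.5, 223.4]), 0.94, array([ 0.4234, -0.1732,  0.0156])), (array([335.5, 141.8]), 0.75, array([ 0.6733, -0.3081,  0.0198]))]
tip plug_tips [(array([392.2, 164. ]), 0.84, array([ 0.5313, -0.327 ,  0.0026])), (array([345.8, 142.4]), 0.71, array([ 0.6598, -0.3372,  0.0035])), (array([352.4, 185.5]), 0.68, array([ 0.5471, -0.1455,  0.0803]))]
tip tray_in [(array([221.5, 306.1]), 0.67, array([0.632 , 0.1584, 0.0041]))]
tip meter [(array([321.7, 190.8]), 0.87, array([ 0.6   , -0.1187,  0.0596]))]
```

Run:
```python
import cv2
a=cv2.imread('pics/top.png')[60:330,170:510];cv2.imwrite('pics/topc.png',cv2.resize(a,None,fx=2.2,fy=2.2,interpolation=3))
```

```text
(no output)
```

View pics/topc.png

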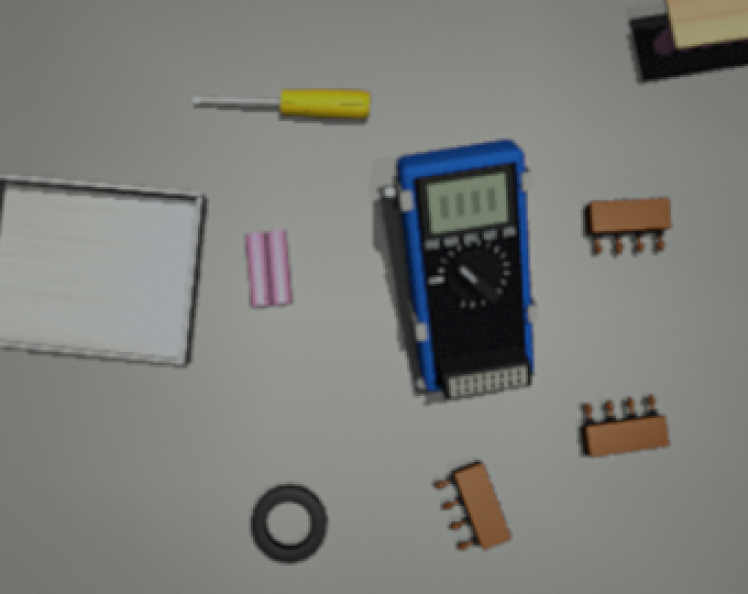

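View pics/side.png

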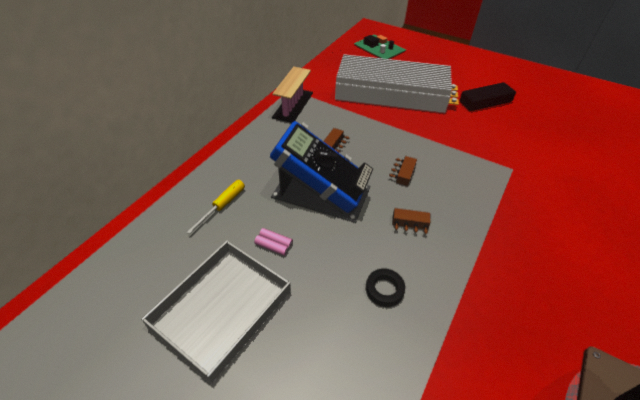

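The wanted adapter is the black block with the grey panel, seated in the meter at top pixel (391,230). The look-alikes are brown, at top (460,158), (455,255) and (388,289). The close crop confirms the choice: the grey-panelled block sits on the lower end of the meter face, and the dial pointer at crop (463,266) points up and left. Next I move the wrist camera over it.

```bash
python3 -m inch '[[0,-0.03,-0.025,-0.04,0],[0,-0.06,-0.05,-0.07,0],[0,-0.09,-0.075,-0.09,0],[0,-0.12,-0.1,-0.1,0],[0,-0.15,-0.125,-0.1,0]]' | tail -1
python3 -m inch '[[0,-0.03,-0.025,0,0],[0,-0.06,-0.05,0,0],[0,-0.09,-0.075,0,0],[0,-0.12,-0.1,0,0],[0,-0.15,-0.13,0,0]]' | tail -1
python3 -m inch '[[0,-0.03,-0.03,0,0],[0,-0.05,-0.06,0,0],[0,-0.07,-0.095,0,0],[0,-0.09,-0.13,0,0],[0,-0.11,-0.16,0,0]]' | tail -1
python3 -m inch '[[0,-0.02,-0.035,0,0],[0,-0.04,-0.07,0,0],[0,-0.06,-0.105,0,0],[0,-0.08,-0.14,0,0],[0,-0.1,-0.17,0,0]]'|tail -1
python3 -m inch '[[0,-0.02,-0.03,0,-7],[0,-0.03,-0.05,0,-14],[0,-0.03,-0.05,0,-21],[0,-0.03,-0.05,0,-26],[0,-0.03,-0.05,0,-26]]'
python3 - <<'E'
from h import *
st=ctrl.get_state();print(st)
c,T=shot('wrist');save(c,'w1.png');print(T,c['mount'])
E
```

```text
finger_force: 0.0
finger_force: 0.0
finger_force: 0.0
finger_force: 0.0
time: 3.48
eef_pos: [0.5101, -0.1376, 0.2955]
tcp_rot: [-0.047, 0.999, 0.0, -0.0]
contact_force: [0.3, 0.4, 0.7]
opening: 1.001
finger_force: 0.0
{'time': 3.4833, 'qpos': array([-0.4557, -0.1016,  1.8168,  0.0001,  1.4266, -2.1196]), 'dq': array([ 0.0164, -0.0065,  0.0061, -0.0004, -0.0022,  0.1223]), 'joint_efforts': array([ -0.3574, -26.1655, -30.4884,  -0.0117,  -0.0064,  -0.4202]), 'eef_pos': array([ 0.5101, -0.1376,  0.2955]), 'tcp_rot': array([-0.0465,  0.9989,  0.0001, -0.0001]), 'contact_force': array([0.273 , 0.4036, 0.7256]), 'wrist_torque': array([-0.031 ,  0.0091,  0.0077]), 'finger_force': 0.0, 'opening': 1.0006761019387562}
[[-0.0919  0.9503  0.2973  0.4321]
 [ 0.9958  0.0877  0.0276 -0.144 ]
 [ 0.0001  0.2986 -0.9544  0.4713]
 [ 0.      0.      0.      1.    ]] [[-0.0011 -0.9543 -0.2987  0.0783]
 [ 1.     -0.001  -0.0003  0.0009]
 [ 0.     -0.2987  0.9543 -0.1758]
 [ 0.      0.      0.      1.    ]]
```

View pics/w1.png

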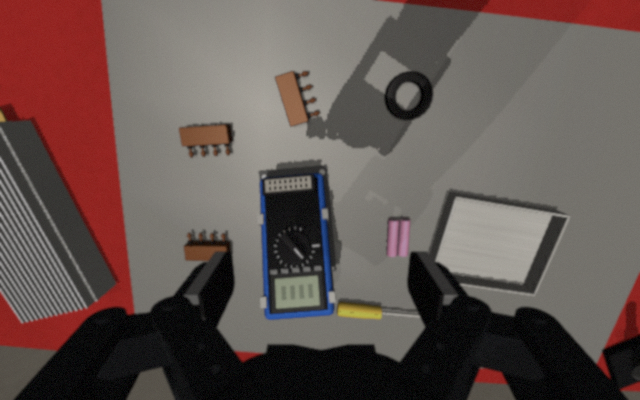

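The wrist view shows the meter's panel at (289,184), the dial at (295,247) and the tray at (503,242), with the cells between them at (398,237). Now I measure panel, pointer and tray.

```bash
cat > m.py <<'E'
from h import *
def cloud(c,T,mask):
    v,u=np.nonzero(mask&(c['depth']>0));n=cv2.undistortPoints(np.stack([u,v],1).astype(float)[:,None],K(c),np.array(c['D'],float))[:,0]
    d=c['depth'][v,u][:,None];P=np.hstack([n*d,d]);return P@T[:3,:3].T+T[:3,3]
def box(shape,u,v,w,h):
    m=np.zeros(shape,bool);m[v-h:v+h,u-w:u+w]=1;return m
E
python3 - <<'E'
from m import *
for n,(u,v),(du,dv),(tu,tv) in [('top',(391,230),(387,186),(215,183)),('side',(362,178),(325,159),(219,306)),('wrist',(289,184),(295,247),(503,242))]:
    c,T=shot(n);p=c['pixels'].astype(int);g=p.min(2);b=p.max(2)-g<25
    m=box(g.shape,u,v,34,16)&(g>90)&b
    l,lab,s,ce=cv2.connectedComponentsWithStats(cv2.morphologyEx(m.astype(np.uint8),3,np.ones((5,5))));
    k=lab[v,u] or 1+np.argmax(s[1:,4]);P=cloud(c,T,lab==k)
    ce=np.median(P,0);w,V=np.linalg.eigh(np.cov((P-ce).T))
    r=cv2.minAreaRect((P[:,:2]).astype(np.float32))
    nrm=V[:,0]*np.sign(V[2,0]);ax=V[:,2]*np.sign(V[1,2])
    print(n,'panel',s[k],'med',ce,'mean',P.mean(0),'long',ax,'yaw',np.degrees(np.arctan2(-ax[0],ax[1])),'nrm',nrm,'ext',np.ptp((P-ce)@ax),np.ptp((P-ce)@V[:,1]),'mid',0.5*(P.max(0)+P.min(0)),'rect',r)
    # blue body
    bl=(p[:,:,2]>p[:,:,0]+50);B=cloud(c,T,bl);B=B[(B[:,2]>.03)]
    print(' blue',cv2.minAreaRect(B[:,:2].astype(np.float32)),B[:,2].max())
    # tray from points 25..45mm high
    A=cloud(c,T,np.ones(g.shape,bool));q=A[(A[:,2]>.025)&(A[:,2]<.042)&(abs(A[:,0]-.63)<.15)&(abs(A[:,1]-.16)<.13)]
    print(' tray',len(q),cv2.minAreaRect(q[:,:2].astype(np.float32)))
    for d in ctrl.tip_of('tray_in',c)[:1]+ctrl.tip_of('dial_grip',c)[:1]: print(' tip',d['at'],world(c,T,d['at']))
    m=box(g.shape,du,dv,22,18);W=cv2.resize(np.ascontiguousarray(c['pixels'][dv-40:dv+40,du-40:du+40,::-1]),None,fx=4,fy=4,interpolation=2);cv2.imwrite(f'pics/d_{n}.png',W)
import numpy as np
cv2.imwrite('pics/dial.png',np.hstack([cv2.imread('pics/d_top.png'),cv2.imread('pics/d_wrist.png')]))
E
```

```text
top panel [357 231  28  15 262] med [ 0.5261 -0.1479  0.0034] mean [ 0.5272 -0.1441  0.0443] long [0.0583 0.0649 0.9962] yaw -41.93276515365558 nrm [-0.9847 -0.1602  0.068 ] ext 0.5640810683519496 0.04898667017245607 mid [ 0.5325 -0.1291  0.2776] rect ((0.5303029417991638, -0.12870219349861145), (0.0792945846915245, 0.03442535176873207), 83.357421875)
 blue ((0.6655966639518738, 0.1352311670780182), (0.7110283970832825, 0.197790265083313), 82.64981842041016) 0.2019912503498862
 tray 1015 ((0.6306995153427124, 0.16054536402225494), (0.1917141228914261, 0.14998598396778107), 85.50238037109375)
 tip [213.7, 180.4] [0.6349 0.1595 0.0037]
 tip [384.7, 185.2] [ 0.6201 -0.1613  0.1188]
side panel [ 352  162   44   32 1113] med [ 0.5363 -0.2617  0.0019] mean [ 0.5363 -0.2548  0.0187] long [-0.0287  0.8336  0.5517] yaw 1.9718290918362253 nrm [-0.4728 -0.4976  0.7272] ext 0.20463225930227155 0.12018211575843366 mid [ 0.5519 -0.2445  0.0424] rect ((0.5335378050804138, -0.24282285571098328), (0.10119596123695374, 0.16516198217868805), 29.013492584228516)
 blue ((0.6274891495704651, -0.1607684344
[... 305 characters left out ...]
panel [255 168  56  32 782] med [ 0.54   -0.191   0.0791] mean [ 0.543  -0.1935  0.0588] long [-0.2013  0.5911  0.7811] yaw 18.80670652883771 nrm [-0.9393 -0.3428  0.0173] ext 0.13078255345440667 0.057123072000045516 mid [ 0.5588 -0.1929  0.0419] rect ((0.5576180219650269, -0.19329732656478882), (0.05173288658261299, 0.09755624830722809), 9.755317687988281)
 blue ((0.6197997331619263, -0.16297978162765503), (0.17491185665130615, 0.09295784682035446), 10.457146644592285) 0.14110980679303814
 tray 1668 ((0.6283723711967468, 0.16284297406673431), (0.19127216935157776, 0.1514863818883896), 85.45006561279297)
 tip [485.5, 243.7] [0.6349 0.1623 0.0031]
 tip [287.8, 245.0] [ 0.6124 -0.1695  0.1139]
```

View pics/dial.png

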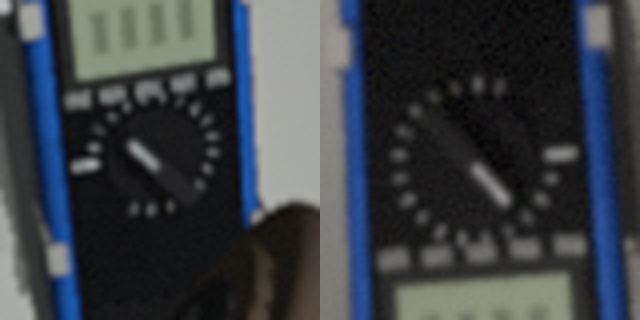

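```bash
cat > fit.py <<'E'
from m import *
from scipy.optimize import least_squares
def sdb(P,c,h):
    q=abs(P-c)-h;return np.linalg.norm(np.maximum(q,0),axis=1)+np.minimum(q.max(1),0)
def Rj(yaw): return R.from_euler('zy',[yaw,-np.pi/6]).as_matrix()
def res(p,P):
    Q=(P-p[:3])@Rj(p[3])
    return np.minimum(sdb(Q,np.array([.076,0,-.021]),np.array([.1,.0475,.021])),sdb(Q,np.array([0,0,.014]),np.array([.012,.036,.014])))
def fit(c,T):
    A=cloud(c,T,np.ones(c['depth'].shape,bool));s=np.array([.547,-.172,.057])
    q=A-s;A=A[(A[:,2]>.04)&(A[:,2]<.15)&(q[:,0]>-.06)&(q[:,0]<.22)&(abs(q[:,1])<.09)]
    for thr in(.03,.012,.006):
        s0=np.r_[s,np.radians(9)] if thr==.03 else o.x
        B=A[abs(res(s0,A))<thr];o=least_squares(res,s0,args=(B,),loss='soft_l1',f_scale=.002)
    return o.x,len(B),np.std(o.fun)
if __name__=='__main__':
  for n in('wrist','side','top'):
    c,T=shot(n);x,k,e=fit(c,T);j=x[:3];M=Rj(x[3])
    print(n,x[:3],np.degrees(x[3]),k,e,'dialgrip',j+M@[.083,0,.0128],'adtop',j+M@[0,0,.028])
    # overlay
    im=np.ascontiguousarray(c['pixels'][:,:,::-1])
    C=[[a,b,28e-3] for a,b in((-.012,-.036),(.012,-.036),(.012,.036),(-.012,.036))],[[a,b,0] for a,b in((-.024,-.0475),(.176,-.0475),(.176,.0475),(-.024,.0475))]
    for q in C: cv2.polylines(im,[np.int32(np.round(proj(c,T,(np.array(q)@M.T)+j)*8))],True,(0,255,255),1,shift=3)
    for p in proj(c,T,j+M@[.083,0,.005]).reshape(-1,2): cv2.circle(im,tuple(np.int32(p)),1,(0,0,255),-1)
    u,v=np.int32(proj(c,T,j+M@[.06,0,0])[0]);cv2.imwrite(f'pics/o_{n}.png',cv2.resize(im[v-85:v+85,u-60:u+60],None,fx=3,fy=3,interpolation=2)[:500])
  cv2.imwrite('pics/ov.png',cv2.resize(np.hstack([cv2.imread(f'pics/o_{n}.png') for n in('wrist','side')]),None,fx=1,fy=1))
E
python3 fit.py
```

```text
wrist [ 0.5498 -0.1729  0.0565] 9.686183821560942 9401 0.002485796303397216 dialgrip [ 0.6143 -0.159   0.1085] adtop [ 0.5358 -0.1729  0.0808]
side [ 0.5516 -0.1754  0.0575] 9.645617730318602 4421 0.0022514972012767412 dialgrip [ 0.616  -0.1615  0.1095] adtop [ 0.5376 -0.1754  0.0817]
top [ 0.552  -0.1746  0.0578] 9.460831012670246 5389 0.0024437921258809894 dialgrip [ 0.6165 -0.1609  0.1099] adtop [ 0.538  -0.1746  0.0821]
```

View pics/ov.png

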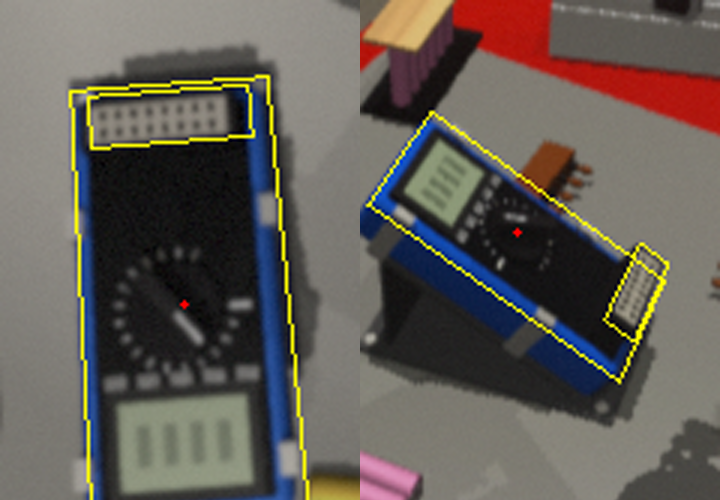

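The overlay is nearly right, but the panel at (160,115) in the left half sits 4 mm to the right side of the meter (−y) and the dial ring about 2 mm. So the yaw is nearer 11°. I move closer and look again.

```bash
python3 -m inch '[[0,0.005,-0.01,0.03,-5],[0,0.01,-0.025,0.06,-6],[0,0.01,-0.025,0.08,-6],[0,0.01,-0.025,0.08,-6],[0,0.01,-0.025,0.08,-6]]'
cat > look.py <<'E'
from fit import *
c,T=shot('wrist');p=cv2.GaussianBlur(c['pixels'],(0,0),1).astype(int)
def on(px,z,x): # pixel-> jacks-frame xy at height z
    M=Rj(x[3]);out=[]
    for q in px:
        o,k=ray(c,T,q);o=(o-x[:3])@M;k=k@M;out.append(o+k*(z-o[2])/k[2])
    return np.array(out)
x=np.r_[.5508,-.174,.0572,np.radians(9.6)]
hh,ww=c['depth'].shape
blue=(p[:,:,2]>p[:,:,0]+45)&(p[:,:,2]>p[:,:,1]+25)
u,v=np.int32(proj(c,T,x[:3]+Rj(x[3])@[0,-.002,.028])[0])
grey=((p.min(2)>85)&(np.ptp(p,axis=2)<30)).astype(np.uint8)
grey=cv2.morphologyEx(grey,3,np.ones((7,7)));n,lab,s,_=cv2.connectedComponentsWithStats(grey);k=lab[v,u];print('panel',s[k],(u,v))
r=cv2.minAreaRect(np.argwhere(lab==k)[:,::-1].astype(np.float32));bp=cv2.boxPoints(r);print('panel corners in jacks frame mm',on(bp,.028,x)*1e3)
# blue left/right outer edges per row -> face plane
L=[];Rr=[]
for row in range(0,hh,4):
    cs=np.nonzero(blue[row])[0]
    if len(cs)>3: L.append((cs[0],row));Rr.append((cs[-1],row))
for nme,E in(('L',L),('R',Rr)):
    Q=on(E,0,x)*1e3;Q=Q[(Q[:,0]>0)&(Q[:,0]<150)&(abs(Q[:,1])<60)];print(nme,Q[::3,:2].round(1).tolist())
M=Rj(x[3]);d=proj(c,T,x[:3]+M@[.083,0,.005])[0];u,v=np.int32(d)
im=np.ascontiguousarray(c['pixels'][:,:,::-1]);save(c,'w2.png')
cv2.imwrite('pics/w2c.png',cv2.resize(im[max(0,v-120):v+60,u-90:u+90],None,fx=3.3,fy=3.3,interpolation=2));print('dial px',d,ctrl.get_state()['eef_pos'],'crop origin',u-90,max(0,v-120))
E
python3 look.py
```

```text
time: 4.55
eef_pos: [0.5019, -0.1625, 0.2146]
tcp_rot: [-0.098, 0.995, 0.001, -0.001]
contact_force: [0.6, 0.0, 0.4]
opening: 0.998
finger_force: 0.0
panel [270 202  57  17 883] (np.int32(300), np.int32(209))
panel corners in jacks frame mm [[  8.5706 -35.3433  28.    ]
 [ -8.5338 -35.6399  28.    ]
 [ -8.6111  25.9313  28.    ]
 [  8.795   25.5444  28.    ]]
L [[3.4, -46.4], [17.4, -45.8], [31.2, -45.2], [44.8, -42.4], [58.2, -46.3], [71.4, -46.9], [84.3, -47.4], [97.1, -46.8], [109.6, -47.4], [122.0, -47.9], [134.2, -47.4]]
R [[1.8, 43.3], [16.2, 43.2], [30.4, 43.0], [44.3, 38.2], [58.0, 43.9], [71.5, 42.6], [84.8, 42.5], [97.9, 42.4], [110.7, 42.2], [123.4, 42.1], [135.9, 42.0]]
dial px [300.845  286.9363] [ 0.503  -0.1628  0.2165] crop origin 210 166
```

View pics/w2c.png

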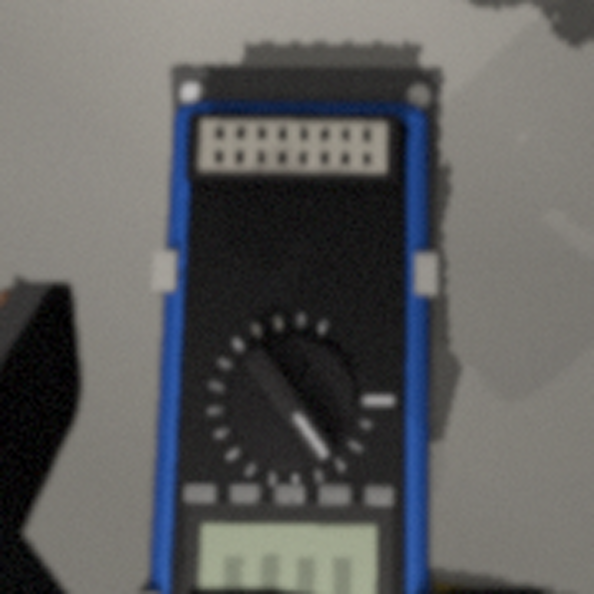

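Run:
```python
from fit import *
x=np.r_[.5508,-.174,.0572,np.radians(9.4)];M=Rj(x[3])
for n in('wrist','side','top'):
    c,T=shot(n);A=cloud(c,T,np.ones(c['depth'].shape,bool));Q=(A-x[:3])@M*1e3
    B=Q[(Q[:,2]>18)&(Q[:,2]<34)&(abs(Q[:,0])<25)&(abs(Q[:,1])<60)]
    print(n,len(B),'y',np.percentile(B[:,1],[1,5,50,95,99]),'x',np.percentile(B[:,0],[2,50,98]),'z',np.median(B[:,2]))
    F=Q[(abs(Q[:,2])<10)&(Q[:,0]>20)&(Q[:,0]<40)&(abs(Q[:,1])<70)];print('   face y',np.percentile(F[:,1],[1,5,95,99]),'z',np.median(F[:,2]))
    B=Q[(Q[:,2]>12)&(Q[:,2]<26)&(Q[:,0]>55)&(Q[:,0]<110)&(abs(Q[:,1])<30)];
    if len(B)>20: r=cv2.minAreaRect(B[:,:2].astype(np.float32));print('   bar',len(B),r)
    for d in ctrl.tip_of('adapter',c)[:3]+ctrl.tip_of('jacks',c)[:1]:
        o,k=ray(c,T,d['at']);o=(o-x[:3])@M;k=k@M;print('   tip',((o-k*o[2]/k[2])*1e3)[:2],round(d['score'],2))
```

```text
wrist 1428 y [-39.378  -36.4954  -4.0718  26.9893  30.1855] x [-11.6823   0.6956  11.5885] z 26.277563656481686
   face y [-49.7044 -43.8836  41.2685  45.5919] z -1.4964345503642298
   bar 397 ((82.61888122558594, -4.214345932006836), (42.66749954223633, 10.412731170654297), 37.99989318847656)
   tip [  60.4023 -122.0706] 0.77
   tip [-2.6934 -6.3867] 0.66
   tip [-142.4911   25.4646] 0.6
   tip [ 1.5677 -3.2071] 0.58
side 371 y [-40.1232 -36.4335   2.5382  31.6826  32.2059] x [-9.9076  2.3508 13.0581] z 25.819799234619705
   face y [-49.5732 -42.5827  45.9762  47.7452] z -1.9003924638089646
   bar 110 ((84.18240356445312, -3.121522903442383), (42.50594711303711, 10.885523796081543), 37.0528678894043)
   tip [-74.3082 -98.8986] 0.92
   tip [-0.0595 -1.7769] 0.78
   tip [-134.0068   -0.5954] 0.73
   tip [5.4433 2.0923] 0.74
top 536 y [-41.1881 -36.4934  -3.2624  27.2139  30.0125] x [-8.4006  5.6833 14.9094] z 25.466016695872437
   face y [-49.4675 -44.5017  39.9725  44.3406] z -2.049837267098824
   bar 152 ((84.61088562011719, -4.879783630371094), (42.142276763916016, 10.385897636413574), 37.716835021972656)
   tip [ 106.5407 -127.7431] 0.77
   tip [ 2.4758 -3.3953] 0.72
   tip [-3.3598 -2.4342] 0.83
```

```bash
cat > go.py <<'E'
from fit import *
x0=np.r_[.5508,-.174,.0572];YAW=np.radians(9.4);M=Rj(YAW);J=x0+M@[.001,-.004,-.0017];EX=np.array([np.cos(YAW),np.sin(YAW),0])
def shift(t):
    s=ctrl.get_state();Q=R.from_quat(s['tcp_rot']).as_matrix();return Q.T@(t-s['eef_pos'])*1e3, s
def show(n,t):
    d,s=shift(t);print(n,'tool shift mm',d.round(1),'target',t)
def yawerr():
    Q=R.from_quat(ctrl.get_state()['tcp_rot']).as_matrix();a=np.degrees(np.arctan2(-Q[0,1],Q[1,1])) ;print('tool yaw',a,'turn',a-9.4)
E
python3 - <<'E'
from go import *
print(J);yawerr()
for f in(.114,.088):
    t=J+M@[f,.018,.014]+.011*EX;show(f,t)
E
```

```text
[ 0.5531 -0.1778  0.0565]
tool yaw 11.341526973331632 turn 1.9415269733316318
0.114 tool shift mm [-150.6   -6.6   92.8] target [ 0.6518 -0.1396  0.1234]
0.088 tool shift mm [-127.9   -6.4  105.6] target [ 0.6296 -0.1439  0.1106]
```

```bash
python3 -m inch '[[1,-0.04,-0.002,0,2],[1,-0.08,-0.004,0,2],[1,-0.12,-0.006,0,2],[1,-0.15,-0.007,0,2],[1,-0.15,-0.007,0,2]]' 30
python3 -m inch '[[1,0,0,0.03,0],[1,0,0,0.05,0],[1,0,0,0.07,0],[1,0,0,0.07,0],[1,0,0,0.07,0]]'
python3 - <<'E'
from go import *
yawerr()
for f in(.114,.088):
    t=J+M@[f,.018,.014]+.011*EX;show(f,t)
E
```

```text
time: 5.47
eef_pos: [0.6548, -0.139, 0.2141]
tcp_rot: [-0.082, 0.997, 0.0, 0.0]
contact_force: [-1.8, 0.4, 0.1]
opening: 0.304
finger_force: 0.0
time: 5.88
eef_pos: [0.6497, -0.1399, 0.1442]
tcp_rot: [-0.081, 0.997, 0.001, -0.002]
contact_force: [-0.2, -0.4, 0.1]
opening: 0.001
finger_force: 0.0
tool yaw 9.321016133372304 turn -0.07898386662769674
0.114 tool shift mm [-2.1 -0.1 20.7] target [ 0.6518 -0.1396  0.1234]
0.088 tool shift mm [20.4 -0.7 33.6] target [ 0.6296 -0.1439  0.1106]
```

```bash
python3 -m inch '[[1,-0.002,0,0.008,0],[1,-0.002,0,0.015,0],[1,-0.002,0,0.0205,0],[1,-0.002,0,0.0205,0]]'
python3 -m inch '[[1,0.0035,0,0.002,0],[1,0.007,0,0.004,0],[1,0.0105,0,0.006,0],[1,0.014,0,0.008,0],[1,0.014,0,0.008,0]]'
python3 - <<'E'
from go import *
show('end',J+M@[.088,.018,.014]+.011*EX)
E
```

```text
time: 6.22
eef_pos: [0.6524, -0.1396, 0.124]
tcp_rot: [-0.081, 0.997, 0.0, -0.001]
contact_force: [-0.3, 0.1, -0.4]
opening: 0.0
finger_force: 0.0
time: 6.63
eef_pos: [0.6382, -0.1421, 0.1165]
tcp_rot: [-0.081, 0.997, 0.0, -0.001]
contact_force: [0.9, -0.3, -0.4]
opening: 0.001
finger_force: 0.0
end tool shift mm [ 8.8 -0.4  5.9] target [ 0.6296 -0.1439  0.1106]
```

```bash
python3 -m inch '[[1,0.0025,0,0.0015,0],[1,0.005,0,0.003,0],[1,0.0065,0,0.004,0],[1,0.0065,0,0.004,0]]'
python3 -m inch '[[1,0.001,0,0.0005,0],[1,0.002,0,0.001,0],[1,0.002,0,0.001,0]]'
python3 -m inch '[[1,0.001,0,0.0005,0],[1,0.001,0,0.0005,0]]'
python3 - <<'E'
from go import *
show('end',J+M@[.088,.018,.014]+.011*EX);c,T=shot('top');save(c,'t3.png')
A=cloud(c,T,np.ones(c['depth'].shape,bool))
u,v=np.int32(proj(c,T,J+M@[.083,0,.02])[0]);c2=c;cv2.imwrite('pics/t3c.png',cv2.resize(np.ascontiguousarray(c['pixels'][v-40:v+40,u-50:u+50,::-1]),None,fx=6,fy=6,interpolation=2))
E
```

```text
time: 6.97
eef_pos: [0.6323, -0.1431, 0.1127]
tcp_rot: [-0.081, 0.997, 0.0, -0.0]
contact_force: [0.7, 0.5, -0.3]
opening: 0.003
finger_force: 0.0
time: 7.22
eef_pos: [0.6306, -0.1435, 0.1119]
tcp_rot: [-0.081, 0.997, 0.0, -0.0]
contact_force: [0.2, 1.1, 0.3]
opening: 0.002
finger_force: 0.0
time: 7.38
eef_pos: [0.6297, -0.1436, 0.1114]
tcp_rot: [-0.081, 0.997, 0.0, -0.0]
contact_force: [-0.4, -0.9, 0.1]
opening: 0.0
finger_force: 0.0
end tool shift mm [ 0.1 -0.2  0.8] target [ 0.6296 -0.1439  0.1106]
```

```bash
python3 -m inch '[[1,0.001,0,0.0005,0],[1,0.002,0,0.001,0],[1,0.002,0,0.001,0]]'
python3 -m inch '[[1,0.001,0,0.0005,0],[1,0.002,0,0.001,0],[1,0.002,0,0.001,0]]'
```

```text
time: 7.68
eef_pos: [0.6276, -0.1439, 0.1103]
tcp_rot: [-0.081, 0.997, 0.0, -0.0]
contact_force: [-0.1, -0.3, -1.2]
opening: -0.0
finger_force: 0.0
time: 7.93
eef_pos: [0.6255, -0.1442, 0.1093]
tcp_rot: [-0.081, 0.997, 0.0, -0.0]
contact_force: [0.6, 0.4, -0.7]
opening: -0.001
finger_force: 0.0
```

View pics/t3c.png

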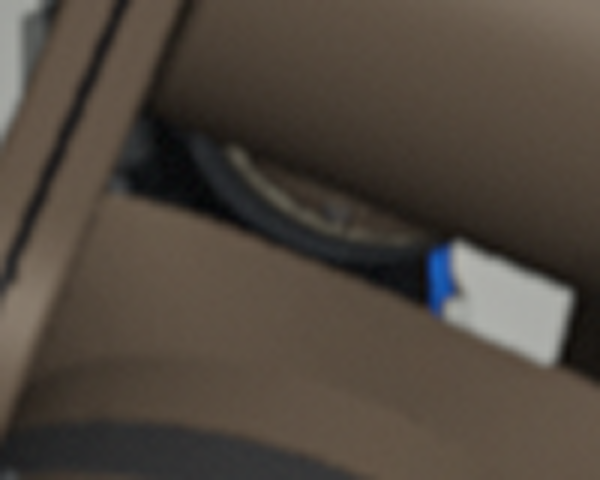

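The arm hides the dial in the top view, so I look with the wrist and side cameras.

Run:
```python
from go import *
o=[]
for n in('wrist','side'):
    c,T=shot(n);u,v=np.int32(proj(c,T,J+M@[.083,0,.02])[0]);print(n,u,v)
    v=min(max(v,45),400-45);im=np.ascontiguousarray(c['pixels'][v-45:v+45,u-45:u+45,::-1]);o.append(cv2.resize(im,(400,400),interpolation=2))
cv2.imwrite('pics/ws.png',np.hstack(o))
```

```text
wrist 289 213
side 328 154
```

View pics/ws.png

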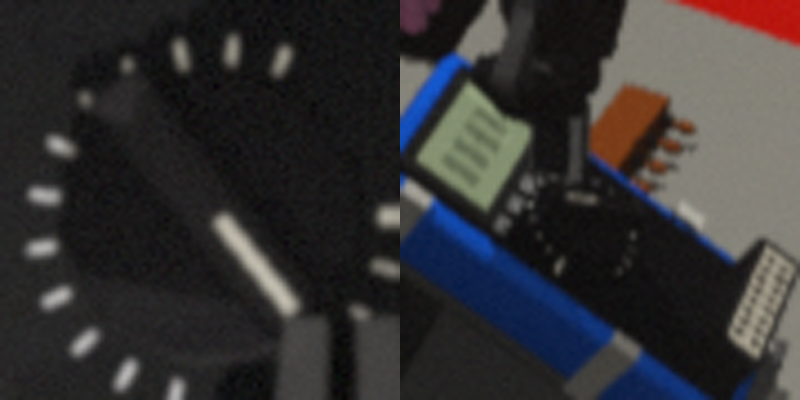

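The dial bar is unmoved, with the pointer end at wrist crop (295,310). The fingertips at (300,330) stand just at that end. I measure where the fingertips are from depth.

Run:
```python
from go import *
c,T=shot('wrist');s=ctrl.get_state()
Q=R.from_quat(s['tcp_rot']).as_matrix();A=cloud(c,T,np.ones(c['depth'].shape,bool))
L=(A-s['eef_pos'])@Q*1e3;B=(A-J)@M*1e3
m=(abs(L[:,0])<20)&(abs(L[:,1])<35)&(L[:,2]>-40)&(L[:,2]<5)&(B[:,2]>22)
P=L[m]
for z in range(-40,6,4):
    q=P[(P[:,2]>=z)&(P[:,2]<z+4)]
    if len(q):print(z,len(q),'x',np.percentile(q[:,0],[5,50,95]).round(1),'y',np.percentile(q[:,1],[2,25,75,98]).round(1))
print('tcp in jacks',(s['eef_pos']-J)@M*1e3, s['eef_pos'])
v,u=np.nonzero(c['depth']>0);
for z in (-30,-20,-10,0): print(z,proj(c,T,s['eef_pos']+Q@[0.011,0,z/1e3])[0])
uu,vv=289-45+int(300/4.44),213-45+int(345/4.44);print(uu,vv,world(c,T,(uu,vv)),((world(c,T,(uu,vv))-s['eef_pos'])@Q)*1e3)
m=(B[:,2]>12)&(B[:,2]<24)&(B[:,0]>55)&(B[:,0]<110)&(abs(B[:,1])<22)
print(cv2.minAreaRect(B[m][:,:2].astype(np.float32)))
```

```text
-40 71 x [12.5 13.  13.5] y [-5.3 -2.   4.7  9.1]
-16 49 x [2.1 4.7 6.9] y [-11.8  -8.8  -5.3  -2.9]
-12 50 x [ 6.3  9.3 13.6] y [-17.3 -11.3  -7.6  -4.1]
-8 5 x [13.9 15.3 18.8] y [-16.6 -14.3 -11.9 -11.3]
tcp in jacks [93.7196 18.457   9.5045] [ 0.6258 -0.1443  0.1095]
-30 [318.6474 236.5051]
-20 [318.7533 229.0189]
-10 [318.8479 222.3323]
0 [318.9329 216.324 ]
311 245 [ 0.6135 -0.1499  0.1537] [ 13.0551  -3.6137 -44.2083]
((81.8260726928711, 0.021570205688476562), (43.18735885620117, 9.962889671325684), 37.73638153076172)
```

Run:
```python
from go import *
c,T=shot('wrist');s=ctrl.get_state();Q=R.from_quat(s['tcp_rot']).as_matrix()
print('cols',list(range(290,352,4)))
for v in range(196,262,4):
    r=[]
    for u in range(290,352,4):
        w=world(c,T,(u,v),1)
        if w is None: r.append('  --   ');continue
        b=(w-J)@M*1e3;l=(w-s['eef_pos'])@Q*1e3;r.append(f'{b[2]:4.0f}/{l[2]:3.0f}')
    print(v,' '.join(r))
```

```text
cols [290, 294, 298, 302, 306, 310, 314, 318, 322, 326, 330, 334, 338, 342, 346, 350]
196    5/ 15    6/ 14    6/ 14    6/ 14    7/ 14    7/ 14    7/ 14    7/ 14    2/ 19    3/ 19    3/ 19    3/ 19    3/ 19    4/ 19    4/ 19    3/ 20
200   19/ -0    6/ 13    6/ 13    7/ 12    7/ 12    7/ 13    7/ 13    7/ 13    3/ 17    3/ 17    3/ 18    3/ 17    4/ 17    4/ 17    4/ 17    3/ 18
204   20/ -3    7/ 10    6/ 12    6/ 12    7/ 11    7/ 11    7/ 11    7/ 11    7/ 12    3/ 16    3/ 16    3/ 17    4/ 16    3/ 16    4/ 16    3/ 17
208   21/ -4   21/ -4    7/ 10    6/ 10    7/ 10    7/  9    7/ 10    7/ 10    8/ 10    3/ 14    3/ 15    3/ 15    4/ 15    4/ 14    4/ 15    4/ 15
212   21/ -5   21/ -5   21/ -5    7/  9    7/  9    6/  9    7/  9    7/  9    7/  9    3/ 13    3/ 13    3/ 14    4/ 13    4/ 13    4/ 14    4/ 14
216   21/ -7   21/ -7   20/ -6   21/ -6    7/  7    7/  7    7/  8    8/  7    8/  7    3/ 12    3/ 12    4/ 12    4/ 12    4/ 12    4/ 12    4/ 12
220   21/ -8   21/ -8   22/ -8   21/ -8   20/ -7    6/  7    7/  6    7/  6    8/  6    3/ 10    3/ 11    4/ 10    4/ 11    4/
[... 801 characters left out ...]
   14/ -8   53/-43   53/-43   53/-43   53/-43   54/-43   54/-44   53/-42    4/  3    4/  3    4/  3    4/  3
248    5/ -2    5/ -2    7/ -3    6/ -2   49/-40   56/-47   57/-47   57/-47   57/-47   57/-47   58/-47   57/-47    4/  1    5/  1    4/  2    4/  1
252    1/  0   51/-44   52/-44   51/-44   52/-45   60/-51   61/-52   61/-52   61/-51   61/-51   61/-52   60/-50   53/-44   53/-44   53/-44    5/ -0
256    1/ -1   54/-48   55/-48   55/-48   63/-55   64/-55   64/-55   63/-55   64/-55   64/-55   64/-55   64/-55   56/-48   57/-48   57/-48    5/ -2
260    1/ -3   58/-52   58/-51   58/-52   66/-58   67/-59   67/-59   68/-59   67/-59   68/-59   67/-59   67/-59   59/-51   60/-52   59/-51    4/ -3
```

Run:
```python
from go import *
c,T=shot('side');s=ctrl.get_state();Q=R.from_quat(s['tcp_rot']).as_matrix()
for z in(-40,-20,0):print(z,proj(c,T,s['eef_pos']+Q@[0,0,z/1e3])[0])
for v in range(126,160,2):
    r=[]
    for u in range(306,342,3):
        w=world(c,T,(u,v),0)
        if w is None: r.append('  --   ');continue
        l=(w-s['eef_pos'])@Q*1e3;r.append('%4.0f,%3.0f,%3.0f'%tuple(l)+'(%d)'%c['pixels'][v,u].mean())
    print(v,' '.join(r))
```

```text
-40 [317.9605 144.2294]
-20 [317.7836 152.2875]
0 [317.6133 160.0449]
126    2, 61,-126(45)    7, 59,-126(28)   11, 58,-127(23)   12, 48,-120(22)   -2, -3,-80(23)   11, 14,-96(19)   12,  3,-88(18)   14, -8,-81(33)  -61,-243,107(127)  -54,-245,106(125)  -47,-250,108(125)  -41,-254,109(128)
128    2, 62,-123(37)    7, 61,-123(22)   12, 60,-124(22)   12, 47,-115(19)    4, 12,-88(21)   10, 14,-91(17)   13,  6,-86(18)  -65,-231,106(60)  -58,-235,107(128)  -41,-208, 83(91)  -35,-212, 83(101)  -37,-243,106(124)
130   -1, 53,-111(21)    6, 58,-117(21)   12, 60,-121(17)   12, 47,-111(18)   12, 32,-100(16)   10, 13,-86(21)   12,  3,-80(25)  -63,-226,108(119)  -55,-226,106(124)  -38,-200, 82(69)  -33,-207, 85(69)  -26,-210, 85(79)
132   -5, 45,-100(21)    2, 47,-104(22)    9, 53,-110(18)   12, 47,-107(20)   12, 33,-96(17)   11, 14,-82(19)   14,  6,-78(25)  -59,-214,105(128)  -43,-191, 83(89)  -35,-192, 81(68)  -30,-199, 85(68)  -23,-199, 83(68)
134  -11, 31,-83(42)   -5, 32,-86(18)    0, 31,-87(16)   12, 45,-101(13)   12, 32,-91(18)   10, 13,-77(26)   11,  0,-68(28)  -58,-212,109(124)  -41,-186
[... 1905 characters left out ...]
 6(28)    9,-47, 14(37)   13,-52, 17(22)   17,-60, 22(61)   -6,-156,107(92)
154  -25, -1, -7(34)  -20, -4, -5(101)  -16,-10, -2(77)  -10,-12, -3(19)   -1, -5,-11(19)    5, -5,-13(42)    9,-10,-10(67)   13,-17, -6(43)   17,-22, -4(22)   22,-27, -1(21)   27,-31,  0(32)   23,-63, 28(70)
156  -23,  4, -6(38)  -19, -3, -2(83)  -15, -8,  1(32)   -9, -8, -1(21)    0, -2, -9(20)    5, -4, -9(16)   10, -8, -7(19)   14,-13, -5(15)   19,-19, -1(16)   24,-23,  0(19)   28,-27,  2(24)   26,-55, 25(23)
158  -22,  6, -2(88)  -17,  3, -1(20)  -13, -2,  1(38)   -8, -5,  1(14)   -0, -2, -4(16)    5, -4, -4(17)    9,-10, -0(17)   14,-15,  2(16)   19,-18,  3(14)   24,-24,  6(16)   29,-26,  6(17)   28,-51, 27(19)
```

Both cameras show the shut fingertips ending about 36 mm behind the reported TCP (tool z ≈ −36 to −39). That explains why nothing was touched. I back off and redo the push, working from the measured tips.

```bash
python3 -m inch '[[1,-0.01,0,-0.004,0],[1,-0.02,0,-0.008,0],[1,-0.026,0,-0.008,0],[1,-0.026,0,-0.008,0]]'
python3 - <<'E'
from go import *
for f in(.114,.088):
    t=J+M@[f,.018,.015]+.011*EX-[0,0,.036];show(f,t)
E
```

```text
time: 8.52
eef_pos: [0.6526, -0.14, 0.1179]
tcp_rot: [-0.082, 0.997, -0.0, 0.001]
contact_force: [-0.3, -0.5, 0.3]
opening: -0.001
finger_force: 0.0
0.114 tool shift mm [ 1.3  0.6 29.6] target [ 0.6513 -0.1396  0.0883]
0.088 tool shift mm [23.9  0.1 42.4] target [ 0.6291 -0.1439  0.0755]
```

```bash
python3 -m inch '[[1,0.001,0,0.01,0],[1,0.001,0,0.018,0],[1,0.001,0,0.024,0],[1,0.001,0,0.024,0]]'
python3 -m inch '[[1,0,0,0.003,0],[1,0,0,0.0055,0],[1,0,0,0.0055,0]]'
python3 -m inch '[[1,0.003,0,0.0017,0],[1,0.006,0,0.0034,0],[1,0.009,0,0.0052,0],[1,0.012,0,0.007,0],[1,0.012,0,0.007,0]]'
python3 - <<'E'
from go import *
show('end',J+M@[.088,.018,.015]+.011*EX-[0,0,.036])
c,T=shot('wrist');A=cloud(c,T,np.ones(c['depth'].shape,bool));B=(A-J)@M*1e3
m=(B[:,2]>12)&(B[:,2]<24)&(B[:,0]>58)&(B[:,0]<97)&(abs(B[:,1])<22);print(cv2.minAreaRect(B[m][:,:2].astype(np.float32)),m.sum())
E
```

```text
time: 8.85
eef_pos: [0.6482, -0.1396, 0.0901]
tcp_rot: [-0.081, 0.997, 0.001, -0.003]
contact_force: [-0.4, 0.4, -0.6]
opening: 0.003
finger_force: 0.0
time: 9.1
eef_pos: [0.6502, -0.1402, 0.0875]
tcp_rot: [-0.081, 0.997, 0.0, -0.0]
contact_force: [-0.5, 0.0, 0.0]
opening: -0.0
finger_force: 0.0
time: 9.52
eef_pos: [0.6394, -0.1418, 0.0819]
tcp_rot: [-0.081, 0.997, 0.0, 0.002]
contact_force: [2.4, 1.6, 1.0]
opening: -0.0
finger_force: 1.5
end tool shift mm [10.6 -0.4  6.4] target [ 0.6291 -0.1439  0.0755]
((81.91683959960938, 0.19599151611328125), (42.91630172729492, 10.138039588928223), 39.64436721801758) 1526
```

Contact now (2.9 N), and the bar has begun to turn. I continue.

```bash
python3 -m inch '[[1,0.002,0,0.0012,0],[1,0.004,0,0.0024,0],[1,0.006,0,0.0036,0],[1,0.008,0,0.0048,0],[1,0.008,0,0.0048,0]]'
python3 -m inch '[[1,0.001,0,0.0006,0],[1,0.002,0,0.0012,0],[1,0.002,0,0.0012,0]]'
cat > bar.py <<'E'
from go import *
show('end',J+M@[.088,.018,.015]+.011*EX-[0,0,.036])
c,T=shot('wrist');A=cloud(c,T,np.ones(c['depth'].shape,bool));B=(A-J)@M*1e3
m=(B[:,2]>12)&(B[:,2]<24)&(B[:,0]>58)&(B[:,0]<105)&(abs(B[:,1])<24);print(cv2.minAreaRect(B[m][:,:2].astype(np.float32)),m.sum())
d=B[m][:,:2]-np.median(B[m][:,:2],0);w,V=np.linalg.eigh(np.cov(d.T));a=V[:,1]*np.sign(V[1,1]);print('theta',np.arctan2(a[0],a[1]))
E
python3 bar.py
```

```text
time: 9.98
eef_pos: [0.6355, -0.1393, 0.0798]
tcp_rot: [-0.08, 0.997, 0.003, 0.006]
contact_force: [8.4, 13.8, 7.2]
opening: -0.002
finger_force: 8.4
time: 10.23
eef_pos: [0.6327, -0.1378, 0.0783]
tcp_rot: [-0.08, 0.997, 0.005, 0.005]
contact_force: [6.6, 17.5, 8.4]
opening: -0.004
finger_force: 9.8
end tool shift mm [ 4.6 -5.4  2.8] target [ 0.6291 -0.1439  0.0755]
((83.35198974609375, 2.0079402923583984), (48.83421325683594, 17.0968017578125), 52.34235763549805) 1879
theta 0.5113743815104819
```

Force points along the bar's end face (+y), so the narrow tip has slid past the bar's end. I back off, shift towards the dial axis and push on the flank.

```bash
python3 -m inch '[[1,-0.005,0,-0.003,0],[1,-0.01,0,-0.006,0],[1,-0.016,0,-0.009,0],[1,-0.016,0,-0.009,0]]'
python3 -m inch '[[1,0,-0.004,0,0],[1,0,-0.008,0,0],[1,0,-0.008,0,0],[1,0,-0.008,0,0]]'
python3 - <<'E'
from go import *
show('end',J+M@[.088,.010,.015]+.011*EX-[0,0,.036])
E
python3 bar.py
```

```text
time: 10.62
eef_pos: [0.6454, -0.1417, 0.0846]
tcp_rot: [-0.082, 0.997, -0.001, 0.0]
contact_force: [-0.5, -0.5, 0.7]
opening: -0.002
finger_force: 0.0
time: 10.95
eef_pos: [0.6454, -0.15, 0.0836]
tcp_rot: [-0.081, 0.997, 0.0, -0.0]
contact_force: [0.5, -0.3, -0.1]
opening: -0.001
finger_force: 0.0
end tool shift mm [15.3  0.7  7.5] target [ 0.6302 -0.1517  0.0761]
end tool shift mm [15.2  8.7  8.2] target [ 0.6291 -0.1439  0.0755]
((84.66999053955078, 2.0476951599121094), (48.81035614013672, 20.886798858642578), 36.03372573852539) 1761
theta 0.6893817591802994
```

```bash
python3 -m inch '[[1,0.003,0,0.0015,0],[1,0.006,0,0.003,0],[1,0.008,0,0.004,0],[1,0.008,0,0.004,0]]'
python3 -m inch '[[1,0.002,0,0.001,0],[1,0.004,0,0.002,0],[1,0.005,0,0.0025,0],[1,0.005,0,0.0025,0]]'
python3 bar.py
```

```text
time: 11.33
eef_pos: [0.6391, -0.1496, 0.0808]
tcp_rot: [-0.081, 0.997, 0.0, 0.002]
contact_force: [3.9, 3.2, 0.9]
opening: 0.002
finger_force: 1.9
time: 11.67
eef_pos: [0.6342, -0.1505, 0.0787]
tcp_rot: [-0.081, 0.997, 0.0, 0.002]
contact_force: [3.6, 3.2, 2.7]
opening: -0.001
finger_force: 2.4
end tool shift mm [4.  7.4 3.3] target [ 0.6291 -0.1439  0.0755]
((89.11096954345703, 0.8574028015136719), (49.192771911621094, 23.991941452026367), 74.03726196289062) 2087
theta 0.4069801666707561
```

```bash
python3 -m inch '[[1,0.002,0,0.001,0],[1,0.0035,0,0.0018,0],[1,0.0035,0,0.0018,0]]'
python3 -m inch '[[1,0.0015,0,0.0008,0],[1,0.002,0,0.001,0],[1,0.002,0,0.001,0]]'
python3 -m inch '[[1,0.001,0,0.0005,0],[1,0.0015,0,0.0008,0],[1,0.0015,0,0.0008,0]]'
python3 bar.py
```

```text
time: 11.97
eef_pos: [0.6327, -0.1505, 0.0782]
tcp_rot: [-0.081, 0.997, 0.0, 0.004]
contact_force: [6.3, 8.0, 5.6]
opening: 0.002
finger_force: 4.9
time: 12.22
eef_pos: [0.632, -0.1506, 0.078]
tcp_rot: [-0.081, 0.997, 0.0, 0.006]
contact_force: [9.0, 7.6, 6.9]
opening: 0.003
finger_force: 6.3
time: 12.47
eef_pos: [0.6315, -0.1504, 0.0778]
tcp_rot: [-0.081, 0.997, 0.001, 0.007]
contact_force: [8.9, 9.0, 6.8]
opening: 0.003
finger_force: 7.4
end tool shift mm [1.4 6.9 2.3] target [ 0.6291 -0.1439  0.0755]
((86.70233154296875, 1.389291763305664), (46.92235565185547, 19.953258514404297), 82.6485595703125) 2004
theta 0.20724835925581628
```

```bash
python3 -m inch '[[1,-0.005,0,-0.003,0],[1,-0.01,0,-0.008,0],[1,-0.015,0,-0.015,0],[1,-0.025,0,-0.03,0],[1,-0.025,0,-0.03,0]]'
sed -i 's/B\[:,0\]<105/B[:,0]<108/' bar.py; python3 bar.py
```

```text
time: 12.93
eef_pos: [0.6529, -0.1495, 0.1065]
tcp_rot: [-0.081, 0.997, -0.001, 0.002]
contact_force: [0.5, -0.2, 1.0]
opening: -0.003
finger_force: 0.0
end tool shift mm [22.7  9.5 31. ] target [ 0.6291 -0.1439  0.0755]
((81.97029113769531, 0.25177001953125), (43.525753021240234, 10.623287200927734), 82.80445098876953) 1447
theta 0.14355299314066175
```

Run:
```python
from go import *
for f in (.1,.087): show(f,J+M@[f,.014,.0145]+.011*EX-[0,0,.036])
```

```text
0.1 tool shift mm [11.1  5.4 24. ] target [ 0.6401 -0.1458  0.0813]
0.087 tool shift mm [22.4  5.1 30.4] target [ 0.629  -0.148   0.0749]
```

```bash
python3 -m inch '[[1,0.003,0.002,0.008,0],[1,0.006,0.004,0.014,0],[1,0.009,0.0055,0.019,0],[1,0.0105,0.0055,0.0225,0],[1,0.0105,0.0055,0.0225,0]]'
python3 -m inch '[[1,0.003,0,0.0015,0],[1,0.006,0,0.0035,0],[1,0.008,0,0.0045,0],[1,0.008,0,0.0045,0]]'
python3 -m inch '[[1,0.001,0,0.0005,0],[1,0.002,0,0.001,0],[1,0.002,0,0.001,0]]'
python3 -m inch '[[1,0.001,0,0.0005,0],[1,0.002,0,0.001,0],[1,0.002,0,0.001,0]]'
python3 - <<'E'
from go import *
for f in (.1,.087): show(f,J+M@[f,.014,.0145]+.011*EX-[0,0,.036])
E
```

```text
time: 13.4
eef_pos: [0.6374, -0.144, 0.0789]
tcp_rot: [-0.081, 0.997, 0.001, -0.002]
contact_force: [-0.1, -0.6, 0.3]
opening: -0.002
finger_force: 0.0
time: 13.73
eef_pos: [0.6321, -0.146, 0.0777]
tcp_rot: [-0.081, 0.997, -0.0, 0.001]
contact_force: [1.2, 0.9, 0.5]
opening: 0.004
finger_force: 0.7
time: 13.98
eef_pos: [0.6312, -0.146, 0.0773]
tcp_rot: [-0.081, 0.997, -0.0, 0.002]
contact_force: [3.5, 1.3, 3.9]
opening: -0.0
finger_force: 2.6
time: 14.23
eef_pos: [0.6301, -0.1457, 0.0768]
tcp_rot: [-0.081, 0.997, 0.0, 0.003]
contact_force: [5.1, 4.1, 5.1]
opening: 0.001
finger_force: 4.4
0.1 tool shift mm [-10.   -1.7  -4.5] target [ 0.6401 -0.1458  0.0813]
0.087 tool shift mm [ 1.4 -2.   1.9] target [ 0.629  -0.148   0.0749]
```

```bash
python3 -m inch '[[1,0.0015,0,0.0007,0],[1,0.003,0,0.0015,0],[1,0.003,0,0.0015,0]]'
python3 -m inch '[[1,0.0015,0,0.0007,0],[1,0.003,0,0.0015,0],[1,0.003,0,0.0015,0],[1,0.003,0,0.0015,0]]'
python3 -m inch '[[1,-0.005,0,-0.003,0],[1,-0.01,0,-0.008,0],[1,-0.015,0,-0.015,0],[1,-0.025,0,-0.03,0],[1,-0.025,0,-0.03,0]]'
python3 bar.py
```

```text
time: 14.48
eef_pos: [0.6294, -0.1457, 0.0765]
tcp_rot: [-0.081, 0.997, 0.0, 0.006]
contact_force: [9.4, 5.4, 5.3]
opening: 0.001
finger_force: 6.8
time: 14.82
eef_pos: [0.6294, -0.1459, 0.0765]
tcp_rot: [-0.081, 0.997, -0.0, 0.01]
contact_force: [14.7, 8.7, 5.4]
opening: 0.002
finger_force: 9.6
time: 15.23
eef_pos: [0.6484, -0.1443, 0.1043]
tcp_rot: [-0.081, 0.997, -0.001, 0.001]
contact_force: [0.8, 0.1, 1.4]
opening: -0.001
finger_force: 0.0
end tool shift mm [19.   3.7 28.8] target [ 0.6291 -0.1439  0.0755]
((81.84281921386719, 0.2963447570800781), (42.942771911621094, 10.699925422668457), 89.810546875) 1451
theta 0.013569748722966436
```

Dial is at OFF: θ ≈ 0.01, against the hard stop. Next I open over the adapter and measure where the open fingertips are.

Run:
```python
from go import *
yawerr();show('above',J+M@[-.006,-.001,.009]+[0,0,.05-.049])
```

```text
tool yaw 9.342996853595956 turn -0.05700314640404436
above tool shift mm [108.2 -18.1  40.6] target [ 0.5436 -0.1797  0.0625]
```

```bash
python3 -m inch '[[1,0.02,0,-0.015,0],[0.5,0.05,-0.008,-0.015,0],[0,0.08,-0.018,-0.01,0],[0,0.108,-0.018,0,0],[0,0.108,-0.018,0.01,0]]' 60
python3 -m inch '[[0,0,0,0.01,0],[0,0,0,0.01,0],[0,0,0,0.01,0],[0,0,0,0.01,0]]'
cat > tips.py <<'E'
from go import *
show('above',J+M@[-.006,-.001,.009]+[0,0,.05-.049])
s=ctrl.get_state();Q=R.from_quat(s['tcp_rot']).as_matrix();print(s['opening'])
for n in('wrist','side'):
    c,T=shot(n);A=cloud(c,T,np.ones(c['depth'].shape,bool));L=(A-s['eef_pos'])@Q*1e3
    B=(A-J)@M*1e3;ok=(B[:,2]>33)&(A[:,2]>.06)
    for sg in(-1,1):
        m=ok&(abs(L[:,0])<25)&(L[:,1]*sg>30)&(L[:,1]*sg<75)&(L[:,2]>-90);q=L[m]
        if len(q)>20:
            b=q[q[:,2]>np.percentile(q[:,2],97)-6];print(n,sg,len(q),'zmax',np.percentile(q[:,2],[90,97,99.5]),'tip x',np.percentile(b[:,0],[3,97]),'y',np.percentile(b[:,1],[3,97]))
    for w in [(B[:,2]>20)&(B[:,2]<34)&(abs(B[:,0])<20)&(abs(B[:,1])<34+4)]:
        q=B[w];
        if len(q)>30: print(n,'panel',np.percentile(q,[2,50,98],axis=0).T)
E
python3 tips.py
```

```text
time: 15.7
eef_pos: [0.537, -0.1789, 0.0895]
tcp_rot: [-0.08, 0.997, 0.001, -0.003]
contact_force: [-0.4, 0.3, -1.0]
opening: 0.562
finger_force: 0.0
time: 16.03
eef_pos: [0.5438, -0.1787, 0.0821]
tcp_rot: [-0.082, 0.997, -0.0, 0.0]
contact_force: [0.0, 0.2, -0.5]
opening: 1.002
finger_force: 0.0
above tool shift mm [ 0.4 -1.  19.7] target [ 0.5436 -0.1797  0.0625]
1.00204605004448
wrist -1 2764 zmax [-54.1168 -49.8546 -47.0695] tip x [-7.7113 13.3716] y [-52.2567 -41.5169]
wrist 1 2778 zmax [-54.151  -50.0341 -47.0609] tip x [-7.8684 13.1788] y [43.4847 54.8519]
wrist panel [[-12.5827  -0.6384  10.5039]
 [-34.6732  -0.4121  33.4063]
 [ 23.5375  28.1413  31.5488]]
side -1 64 zmax [-51.5331 -49.8394 -48.6537] tip x [-8.7627 10.4271] y [-45.3834 -42.5932]
side 1 141 zmax [-52.4192 -47.9949 -33.6346] tip x [-9.0994 11.2622] y [41.1472 53.814 ]
side panel [[-11.1397  -0.4218  12.0048]
 [-35.1688  11.528   36.0574]
 [ 20.7911  27.8196  31.9262]]
```

```bash
python3 - <<'E'
from go import *
show('pre',J+M@[-.006,-.0005,.012]-[0,0,.048])
E
python3 -m inch '[[0,0,-0.0005,0.02,0],[0,0,-0.0005,0.035,0],[0,0,-0.0005,0.045,0],[0,0,-0.0005,0.045,0]]'
python3 tips.py | tail -7
```

```text
pre tool shift mm [ 2.1 -0.1 66.6] target [ 0.542  -0.1793  0.016 ]
time: 16.47
eef_pos: [0.5416, -0.1782, 0.0347]
tcp_rot: [-0.082, 0.997, 0.001, -0.002]
contact_force: [-0.2, 0.2, -0.2]
opening: 1.001
finger_force: 0.0
 [-34.5399  -0.4746  33.329 ]
 [ 23.9553  28.1915  31.5413]]
side -1 39 zmax [-56.6336 -55.3861 -54.5719] tip x [ 4.7467 10.5435] y [-46.7647 -41.5789]
side 1 109 zmax [-55.9502 -49.9018 -48.5351] tip x [-3.1877 10.7475] y [47.5547 54.4868]
side panel [[-11.3992  -6.8137   0.6501]
 [-33.0308  -3.9436  35.3384]
 [ 23.1445  27.6231  31.2778]]
```

```bash
python3 -m inch '[[0,0,0,0.006,0],[0,0,0,0.011,0],[0,0,0,0.015,0],[0,0,0,0.018,0],[0,0,0,0.018,0]]'
python3 - <<'E'
from go import *
s=ctrl.get_state();print((s['eef_pos']+[0,0,.048]-J)@M*1e3,s['contact_force']);show('pre',J+M@[-.006,-.0005,.012]-[0,0,.048])
E
```

```text
time: 16.98
eef_pos: [0.5423, -0.1789, 0.0181]
tcp_rot: [-0.081, 0.997, 0.0, -0.001]
contact_force: [-0.1, 0.4, 0.5]
opening: 1.001
finger_force: 0.0
[-4.6589 -0.3442 13.6459] [-0.1385  0.3996  0.4513]
pre tool shift mm [ 0.4 -0.3  2.1] target [ 0.542  -0.1793  0.016 ]
```

Well placed and no contact. I go down 2 mm more, then close at high force.

```bash
python3 -m inch '[[0,0.0005,0,0.002,0],[0,0.0005,0,0.002,0],[0.05,0.0005,0,0.002,0],[0.1,0.0005,0,0.002,0],[0.15,0.0005,0,0.002,0]]' 60
python3 -m inch '[[0.2,0,0,0,0],[0.3,0,0,0,0],[0.4,0,0,0,0],[0.4,0,0,0,0]]' 100
python3 -m inch '[[0.5,0,0,0,0],[0.5,0,0,0,0],[0.5,0,0,0,0]]'
```

```text
time: 17.4
eef_pos: [0.5425, -0.1792, 0.0172]
tcp_rot: [-0.081, 0.997, 0.0, 0.0]
contact_force: [-0.5, 0.8, 0.1]
opening: 0.854
finger_force: 0.3
time: 17.73
eef_pos: [0.5424, -0.1791, 0.0181]
tcp_rot: [-0.081, 0.997, 0.0, -0.0]
contact_force: [-2.1, 0.4, 5.6]
opening: 0.82
finger_force: 112.6
time: 17.98
eef_pos: [0.5425, -0.1792, 0.0181]
tcp_rot: [-0.081, 0.997, 0.0, -0.0]
contact_force: [-1.9, 1.1, 4.8]
opening: 0.82
finger_force: 112.6
```

Firm grip (112 N). I pull straight along the jack axis, tool (+0.5, 0, −0.866), in small steps.

```bash
python3 -m inch '[[0.5,0.0005,0,-0.0009,0],[0.5,0.001,0,-0.0017,0],[0.5,0.0015,0,-0.0026,0],[0.5,0.002,0,-0.0035,0],[0.5,0.002,0,-0.0035,0]]'
python3 -m inch '[[0.5,0.0005,0,-0.0009,0],[0.5,0.001,0,-0.0017,0],[0.5,0.0015,0,-0.0026,0],[0.5,0.002,0,-0.0035,0],[0.5,0.002,0,-0.0035,0]]'
cat > ad.py <<'E'
from go import *
s=ctrl.get_state();print((s['eef_pos']-[.5425,-.1792,.0181])@M*1e3,'opening',s['opening'])
for n in('wrist','side'):
    c,T=shot(n);A=cloud(c,T,np.ones(c['depth'].shape,bool));B=(A-J)@M*1e3
    q=B[(B[:,2]>22)&(B[:,2]<60)&(B[:,0]>-11)&(B[:,0]<9)&(abs(B[:,1])<28)]
    if len(q)<50: continue
    z=np.median(q[:,2]);q=q[abs(q[:,2]-z)<6];f=np.linalg.lstsq(np.c_[q[:,:2],np.ones(len(q))],q[:,2],rcond=None)[0];print(n,len(q),'top z',z,'slope deg',np.degrees(f[:2]))
E
python3 ad.py
```

```text
time: 18.4
eef_pos: [0.5409, -0.1791, 0.0193]
tcp_rot: [-0.081, 0.997, 0.0, 0.001]
contact_force: [5.6, 0.8, -7.9]
opening: 0.818
finger_force: 116.3
time: 18.82
eef_pos: [0.5393, -0.1791, 0.0217]
tcp_rot: [-0.081, 0.997, 0.0, 0.002]
contact_force: [6.8, 1.2, -9.3]
opening: 0.818
finger_force: 120.2
[-0.9389  0.2696  4.6687] opening 0.8182826483387209
wrist 6060 top z 33.01389254507893 slope deg [-1.3887  5.2108]
```

```bash
python3 -m inch '[[0.5,0.0005,0,-0.0009,0],[0.5,0.001,0,-0.0017,0],[0.5,0.0015,0,-0.0026,0],[0.5,0.002,0,-0.0035,0],[0.5,0.002,0,-0.0035,0]]'
python3 -m inch '[[0.5,0.0005,0,-0.0009,0],[0.5,0.001,0,-0.0017,0],[0.5,0.0015,0,-0.0026,0],[0.5,0.002,0,-0.0035,0],[0.5,0.002,0,-0.0035,0]]'
python3 ad.py
python3 -m inch '[[0.5,0.001,0,-0.0017,0],[0.5,0.002,0,-0.0035,0],[0.5,0.003,0,-0.0052,0],[0.5,0.004,0,-0.0069,0],[0.5,0.005,0,-0.0087,0]]'
python3 -m inch '[[0.5,0.001,0,-0.002,0],[0.5,0.002,0,-0.0035,0],[0.5,0.003,0,-0.0052,0],[0.5,0.004,0,-0.0069,0],[0.5,0.004,0,-0.0069,0]]'
python3 ad.py
```

```text
time: 19.33
eef_pos: [0.5362, -0.1805, 0.0279]
tcp_rot: [-0.081, 0.997, -0.0, -0.0]
contact_force: [0.3, 0.6, -1.0]
opening: 0.819
finger_force: 121.2
time: 19.75
eef_pos: [0.5344, -0.1807, 0.0312]
tcp_rot: [-0.081, 0.997, -0.0, 0.0]
contact_force: [-0.6, -0.4, -1.6]
opening: 0.818
finger_force: 121.2
[-0.6879 -1.4091 15.4251] opening 0.8176573818431907
wrist 6080 top z 43.91172908737951 slope deg [-0.9181  5.1698]
time: 20.27
eef_pos: [0.5295, -0.1814, 0.0399]
tcp_rot: [-0.081, 0.997, -0.0, 0.0]
contact_force: [-0.9, -0.5, -1.2]
opening: 0.817
finger_force: 121.2
time: 20.68
eef_pos: [0.5257, -0.1822, 0.047]
tcp_rot: [-0.081, 0.997, -0.0, 0.0]
contact_force: [0.2, -0.5, -2.1]
opening: 0.816
finger_force: 121.2
[-0.5602 -2.9263 33.4306] opening 0.8162581677400556
wrist 734 top z 59.53177343297102 slope deg [-0.5909  1.418 ]
```

The adapter is out and straight. I lift it above everything and carry it to the tray.

```bash
python3 -m inch '[[0.5,0.003,0,-0.015,0],[0.5,0.006,0,-0.035,0],[0.5,0.006,0.005,-0.06,0],[0.5,0.006,0.015,-0.085,0],[0.5,0.006,0.03,-0.1,0]]'
python3 -m inch '[[0.5,-0.01,0.025,0,0],[0.5,-0.025,0.055,0,0],[0.5,-0.04,0.085,0,0],[0.5,-0.055,0.115,0,0],[0.5,-0.07,0.145,0,0]]'
python3 -m inch '[[0.5,-0.015,0.03,0,0],[0.5,-0.03,0.06,0,0],[0.5,-0.045,0.09,0,0],[0.5,-0.06,0.12,0,0],[0.5,-0.075,0.14,0,0]]'
python3 -m inch '[[0.5,0,0,0,5],[0.5,0,0,0,10],[0.5,0,0,0,14],[0.5,0,0,0,14],[0.5,0,0,0,14]]'
python3 - <<'E'
from go import *
d,s=shift(np.array([.633,.162,.09]));print(d,s['eef_pos'],s['opening'],s['finger_force'],s['contact_force'])
Q=R.from_quat(s['tcp_rot']).as_matrix();o=[]
for n in('wrist','side'):
    c,T=shot(n);A=cloud(c,T,np.ones(c['depth'].shape,bool));L=(A-s['eef_pos'])@Q*1e3
    m=(abs(L[:,1])<34)&(abs(L[:,0])<60)&(L[:,2]<60)&(L[:,2]>-75)&(A[:,2]>.05);q=L[m];print(n,len(q),'low world z',np.sort(A[m][:,2])[[5,30]] if len(q)>30 else'',np.percentile(q,[1,50,99],axis=0).T)
    u,v=np.int32(proj(c,T,s['eef_pos']+[0,0,.045])[0]);v=min(max(v,70),330);u=min(max(u,70),570);o.append(cv2.resize(np.ascontiguousarray(c['pixels'][v-70:v+70,u-70:u+70,::-1]),(400,400),interpolation=2))
cv2.imwrite('pics/held.png',np.hstack(o))
E
```

```text
time: 21.2
eef_pos: [0.5161, -0.1545, 0.1495]
tcp_rot: [-0.081, 0.997, -0.001, 0.002]
contact_force: [0.2, -0.5, -0.8]
opening: 0.817
finger_force: 121.3
time: 21.62
eef_pos: [0.5605, 0.0026, 0.1465]
tcp_rot: [-0.081, 0.997, -0.0, 0.0]
contact_force: [0.5, -0.6, -0.7]
opening: 0.821
finger_force: 121.3
time: 22.03
eef_pos: [0.6115, 0.1543, 0.1462]
tcp_rot: [-0.082, 0.997, 0.0, -0.0]
contact_force: [0.1, -0.0, -0.9]
opening: 0.821
finger_force: 121.3
time: 22.45
eef_pos: [0.6115, 0.1514, 0.1462]
tcp_rot: [0.04, 0.999, -0.0, -0.0]
contact_force: [-0.6, -0.3, -0.9]
opening: 0.824
finger_force: 121.5
[-20.5874  12.2617  56.1535] [0.6115 0.1514 0.1462] 0.8243323618454319 121.45152568817139 [-0.6407 -0.2973 -0.9341]
wrist 8675 low world z [0.1995 0.2001] [[ -6.3416   4.6129  14.4038]
 [-33.3209   0.255   33.3334]
 [-67.4017 -62.3158 -54.6667]]
side 873 low world z [0.1835 0.1949] [[ -7.8888   4.1413  12.9512]
 [-33.4575  -0.1005  31.9884]
 [-67.9923 -61.7715 -39.2743]]
```

View pics/held.png

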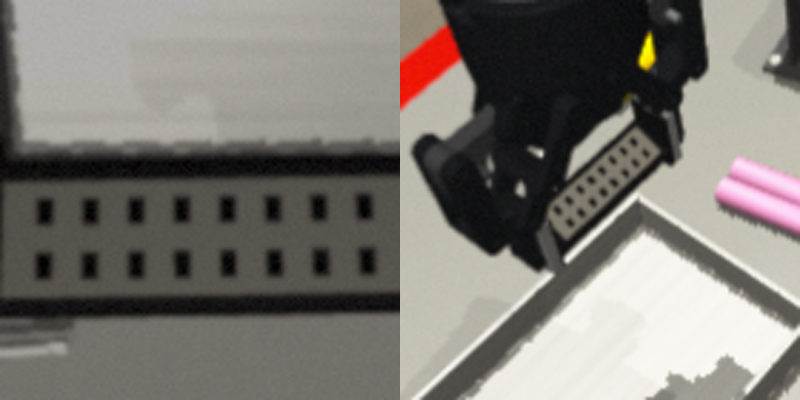

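The picture shows the adapter held level between the pads, with its panel at (600,185) in the right half, above the tray edge. I centre over the tray and lower.

```bash
python3 -m inch '[[0.5,-0.01,0.006,0,0],[0.5,-0.021,0.012,0.01,0],[0.5,-0.021,0.012,0.035,0],[0.5,-0.021,0.012,0.06,0],[0.5,-0.021,0.012,0.08,0]]'
python3 -m inch '[[0.5,0,0,0.02,0],[0.5,0,0,0.038,0],[0.5,0,0,0.052,0],[0.5,0,0,0.06,0],[0.5,0,0,0.06,0]]'
python3 -m inch '[[0.5,0,0,0.004,0],[0.5,0,0,0.008,0],[0.5,0,0,0.011,0],[0.5,0,0,0.013,0],[0.5,0,0,0.013,0]]'
```

```text
time: 22.97
eef_pos: [0.6333, 0.1614, 0.065]
tcp_rot: [0.04, 0.999, -0.0, -0.0]
contact_force: [-0.2, 0.1, -1.0]
opening: 0.817
finger_force: 121.4
time: 23.38
eef_pos: [0.6321, 0.1612, 0.0042]
tcp_rot: [0.041, 0.999, -0.0, -0.002]
contact_force: [-1.4, -0.7, 0.1]
opening: 0.82
finger_force: 121.4
time: 23.8
eef_pos: [0.6336, 0.1616, -0.0065]
tcp_rot: [0.041, 0.999, 0.0, -0.0]
contact_force: [0.1, 0.5, -0.5]
opening: 0.816
finger_force: 121.4
```

```bash
python3 -m inch '[[0.5,0,0,0.002,0],[0.5,0,0,0.004,0],[0.5,0,0,0.005,0],[0.5,0,0,0.005,0]]'
python3 -m inch '[[0.5,0,0,0.001,0],[0.5,0,0,0.002,0],[0.5,0,0,0.003,0],[0.5,0,0,0.003,0]]'
python3 -m inch '[[0.5,0,0,0.001,0],[0.5,0,0,0.002,0],[0.5,0,0,0.002,0]]'
```

```text
time: 24.13
eef_pos: [0.6334, 0.1616, -0.0118]
tcp_rot: [0.041, 0.999, -0.0, -0.0]
contact_force: [1.5, 0.1, -1.3]
opening: 0.821
finger_force: 121.4
time: 24.47
eef_pos: [0.6334, 0.1616, -0.0147]
tcp_rot: [0.041, 0.999, -0.0, -0.0]
contact_force: [-1.1, -0.4, -0.8]
opening: 0.819
finger_force: 121.4
time: 24.72
eef_pos: [0.6335, 0.1616, -0.0167]
tcp_rot: [0.041, 0.999, -0.0, -0.0]
contact_force: [0.8, 0.3, -0.6]
opening: 0.821
finger_force: 121.4
```

```bash
python3 -m inch '[[0.5,0,0,0.001,0],[0.5,0,0,0.002,0],[0.5,0,0,0.002,0]]'
python3 -m inch '[[0.5,0,0,0.001,0],[0.5,0,0,0.002,0],[0.5,0,0,0.002,0]]'
python3 -m inch '[[0.5,0,0,0.001,0],[0.5,0,0,0.002,0],[0.5,0,0,0.002,0]]'
```

```text
time: 24.97
eef_pos: [0.6337, 0.1616, -0.0173]
tcp_rot: [0.041, 0.999, -0.0, -0.0]
contact_force: [-3.3, -0.2, 4.6]
opening: 0.816
finger_force: 122.3
time: 25.22
eef_pos: [0.6338, 0.1616, -0.0175]
tcp_rot: [0.041, 0.999, -0.0, -0.001]
contact_force: [-7.6, -1.7, 12.0]
opening: 0.819
finger_force: 123.3
time: 25.47
eef_pos: [0.6338, 0.1616, -0.0177]
tcp_rot: [0.041, 0.999, -0.0, -0.001]
contact_force: [-11.2, -2.0, 21.3]
opening: 0.816
finger_force: 124.4
```

Plugs are on the floor. I ease the grip to 20 N so the adapter can pivot down between the pads before release.

```bash
python3 -m inch '[[0.5,0,0,-0.003,0],[0.5,0,0,-0.003,0],[0.5,0,0,-0.003,0],[0.5,0,0,-0.003,0]]' 20
python3 -m inch '[[0.5,0,0,0.003,0],[0.5,0,0,0.005,0],[0.5,0,0,0.007,0],[0.5,0,0,0.009,0],[0.5,0,0,0.009,0]]' 20
```

```text
time: 25.8
eef_pos: [0.6347, 0.1618, -0.0175]
tcp_rot: [0.041, 0.999, 0.0, 0.001]
contact_force: [-3.5, -0.2, 8.7]
opening: 0.818
finger_force: 122.3
time: 26.22
eef_pos: [0.6349, 0.1618, -0.0181]
tcp_rot: [0.04, 0.999, -0.001, -0.001]
contact_force: [-24.2, -4.4, 45.3]
opening: 0.822
finger_force: 127.6
```

```bash
python3 -m inch '[[0.5,0,0,-0.006,0],[0.5,0,0,-0.01,0],[0.5,0,0,-0.0105,0],[0.3,0,0,-0.0105,0],[0.22,0,0,-0.0105,0]]' 20
python3 -m inch '[[0.2,0,0,0,0],[0.19,0,0,0,0],[0.18,0,0,0,0],[0.18,0,0,0,0]]'
```

```text
time: 26.63
eef_pos: [0.6345, 0.1618, -0.0175]
tcp_rot: [0.041, 0.999, 0.0, 0.001]
contact_force: [-1.8, 0.5, 6.7]
opening: 0.818
finger_force: 122.1
time: 26.97
eef_pos: [0.6345, 0.1617, -0.0176]
tcp_rot: [0.041, 0.999, 0.0, 0.001]
contact_force: [-2.1, 0.8, 6.5]
opening: 0.827
finger_force: 100.6
```

```bash
python3 -m inch '[[0.17,0,0,0,0],[0.165,0,0,0,0],[0.16,0,0,0,0],[0.16,0,0,0,0]]'
python3 -m inch '[[0.16,0,0,0.001,0],[0.155,0,0,0.002,0],[0.155,0,0,0.003,0],[0.155,0,0,0.003,0]]'
```

```text
time: 27.3
eef_pos: [0.6341, 0.1618, -0.0182]
tcp_rot: [0.041, 0.999, 0.0, 0.0]
contact_force: [1.0, 0.9, 2.7]
opening: 0.841
finger_force: 18.9
time: 27.63
eef_pos: [0.6323, 0.1619, -0.0221]
tcp_rot: [0.041, 0.999, 0.0, -0.001]
contact_force: [-1.3, 1.6, 2.9]
opening: 0.848
finger_force: 2.7
```

```bash
python3 -m inch '[[0.15,0.001,0,0.003,0],[0.15,0.002,0,0.006,0],[0.15,0.003,0,0.008,0],[0.14,0.003,0,0.008,0],[0.12,0.003,0,0.008,0]]'
python3 -m inch '[[0.1,0,0,0,0],[0.05,0,0,0,0],[0,0,0,0,0],[0,0,0,0,0],[0,0,0,0,0]]'
python3 -m inch '[[0,0,0,-0.02,0],[0,0,0,-0.05,0],[0,0,0,-0.08,0],[0,0,0,-0.11,0],[0,0,0,-0.13,0]]'
python3 - <<'E'
from go import *
tr=np.array([.629,.162]);a=np.radians(-4.6);Rt=np.array([[np.cos(a),-np.sin(a)],[np.sin(a),np.cos(a)]])
for n in('wrist','side'):
    c,T=shot(n);A=cloud(c,T,np.ones(c['depth'].shape,bool));l=(A[:,:2]-tr)@Rt
    m=(abs(l[:,0])<.066)&(abs(l[:,1])<.086)&(A[:,2]>.01)&(A[:,2]<.06);q=np.c_[l[m],A[m][:,2]]*1e3;print(n,m.sum(),np.percentile(q,[2,50,98],axis=0).T)
    if n=='side': save(c,'fin.png');cv2.imwrite('pics/finc.png',cv2.resize(np.ascontiguousarray(c['pixels'][100:390,130:430,::-1]),None,fx=2,fy=2,interpolation=2))
E
```

```text
time: 28.05
eef_pos: [0.6301, 0.1616, -0.0298]
tcp_rot: [0.041, 0.999, -0.0, -0.001]
contact_force: [-0.6, 0.1, 0.0]
opening: 0.878
finger_force: 0.0
time: 28.47
eef_pos: [0.6308, 0.1618, -0.0288]
tcp_rot: [0.041, 0.999, 0.0, 0.0]
contact_force: [-0.5, 0.2, -0.2]
opening: 0.998
finger_force: 0.0
time: 28.88
eef_pos: [0.6321, 0.162, 0.1048]
tcp_rot: [0.041, 0.999, 0.0, 0.002]
contact_force: [0.4, -0.5, 0.2]
opening: 0.997
finger_force: 0.0
wrist 3285 [[-26.8918 -11.9117  17.2129]
 [-33.6258   0.4349  34.4211]
 [ 13.9591  27.3245  28.9023]]
side 1025 [[-25.7211 -12.7718  18.536 ]
 [-33.8954   2.8905  34.9749]
 [ 11.5466  27.2444  29.7293]]
```

View pics/finc.png

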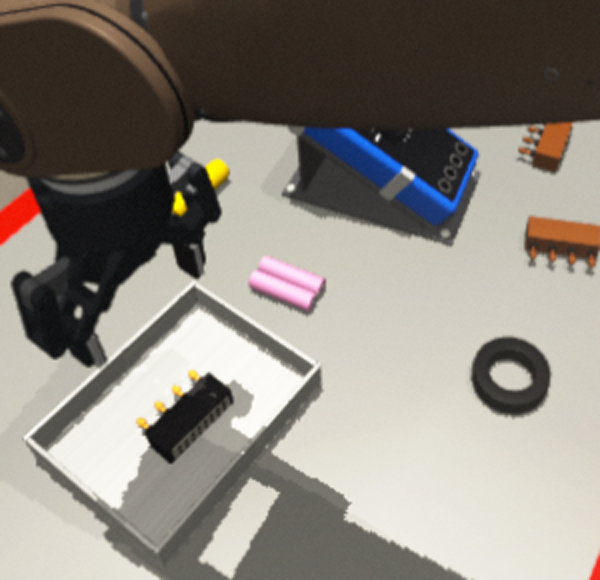

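The adapter lies on its side in the middle of the tray at (190,418), released, with cells and tape undisturbed. I hand in.

```bash
python3 -c "
from plant import ctrl;print(ctrl.sign_off())"
```

```text
the job is handed in; nothing more can be done
None
```

The job is handed in; no verdict came back. The dial was last measured at about 0.01 rad from OFF, the adapter came out straight and lies released in the middle of the tray, and nothing I did came near the cells, tape or screwdriver.

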